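# Sweep the cut chocolate through the hatch of the collecting board

### The arm

A 6-joint arm with a two-finger parallel gripper is mounted at the origin on a cart in front of the work surface, level with it; the furniture and walls round the work are solid. World frame = base frame: x ahead of the robot, y to its left, z up, the work surface at z = 0. Lengths are in m, angles in rad, forces in N, time in s.
With the tool pointing down it reaches from about 0.3 to 0.775 m from the base axis. Payload 14.6 kg.
Tool frame: the origin (TCP) lies at the very end of the fingers, on their centre line; the grasp point (between the pads) lies 19 mm behind it; y points along the fingers, x is the direction in which the jaws open and shut, and the axes are right-handed (so a half turn about y gives the same grasp; the last joint's range is limited). The gripper opens to 94 mm and grips with 3 to 60 N. Pads are 16 mm wide; open, the fingers measure 119 mm over their backs; the gripper's body (75 mm by 177 mm) begins 78 mm behind the grasp point.
Start: joints at [-1.187, 0.3, 1.521, -0, 1.321, -0.067], TCP at [0.24, -0.495, 0.169] pointing down, gripper open.
Joint ranges: [-3.03, 3.03], [-0.79, 2.21], [0.23, 2.52], [-1.04, 4.18], [0, 3.07], [-2.55, 2.55]. Speed limits (rad/s): [2.22, 2.22, 2.57, 3.14, 3.14, 3.14].

### API

Orientations are given as [roll, pitch, yaw] about the fixed x, y, z axes, in that order (R = Rz(yaw) Ry(pitch) Rx(roll)).
In Python, from station import get_obs, cams, hand_in gives the robot as it stands. The module is installed in compiled form; this text tells all that it offers.
- The arm moves only by the tool step_arm, never from a script. Its argument "plan" is a list of rows, each an object with "grip": the closure, from -1 (fully open) to 1 (shut), so that 0 is half open; "slide": the shift along the tool's x, y, z in m, a list of three; "spin": the turn about the tool's y in degrees. A call has 1 to 20 rows; each row shifts and turns the commanded pose from where the row before left it, along the tool's axes as they then stand; what a row does not reach is not made up. A row lasts 1/12 s, in which the tool goes at most 41.7 mm and 7.16 degrees, less where a joint would pass 70% of its speed; a pose out of reach is approached as far as the arm can. A call is refused whole if a number of a shift passes 0.0417 or a number of a turn 7.16, either way. A call with a gripper value outside its range is refused whole. The fingers move at their own pace and stop on an object; "force" is the grip in N (left out, the last holds). Time passes only in rows, so rows that do not move let the fingers close. It gives the time, the measured TCP pose, the force and the opening at its end, in the units of the state.
- get_obs(): the state, without advancing time (a new reading comes with each control period).
- cams.camera(name): name is "scene" or "top"; returns the picture (400x640x3 uint8, blue, green, red); there is no depth.
- cams.calibration(name): a dict with "K" (3x3 intrinsics, pixels), "T" (4x4, takes a point from camera to world coordinates). Camera axes: x right, y up, looking along -z (the intrinsics and any distortion apply to the point x, -y, -z); pixel columns grow to the right and rows downward; lengths in m; the calibration is good to about 2 mm. A picture is of the moment at which its call begins. calibration takes no time and is no camera call.
- hand_in(): hands the job in, once; it reports no verdict.
The state is a dict: "time_s": time; "qpos": joint angles; "joint_vel": joint speeds; "tau": joint torques, N m; "ee_pos": TCP position; "eef_rot": TCP orientation; "force": force on the tool from outside, world axes, zero at the start; "moment": the same for the moment, N m; "grip_width": finger opening in m.
Only numpy, scipy, OpenCV 4.12 (cv2) and the standard library are available. Lean on these libraries where they do the work, as an engineer would, in place of code of your own. Each camera call takes 0.05 s, during which the arm holds its last target.

### The job

Clear the three cut milk-chocolate pieces off the marble cutting board into the steel pan under it: push the sliding hatch fully open by its bar, sweep every piece across the board with the fingertips so that it drops through the opening, then push the hatch fully shut again. Sweep only, do not pick anything up; the whole dark bar stays where it lies at the back of the board, and everything else on the counter is left alone.

Things in the scene. Friction and masses are not known exactly. Their poses are not given: they have to be found in the camera images.
- collecting_board: Marble cutting board in a wooden stand, fixed. Origin on the counter under the centre of its opening; x across the board (away from the robot at yaw 0), y along it, z up. Flat top at z = 80 mm; the board spans y = 42.5 to 292.5 mm, between side rims with inner faces at x = -100 and 100 mm and an end rim at y = 292.5; rims 12 mm thick, 14 mm above the top.
- opening (a point): Centre of the opening in the board's top, level with it; axes as the board's. The opening takes the full width (x = -100 to 100 mm) and y = -42.5 to 42.5 mm. Beyond it, y = -42.5 to -142.5 mm, is the hatch's parking deck, level with the board, no end rim. Steel guide strips 7 mm wide lie over the hatch's edges along the side rims, y = -142 to 42 mm, top 11 mm above the board.
- pan (a point): Centre of the floor of the fixed steel pan under the opening, 67 mm below the board's top; axes as the board's. The pan is 202 mm (x) by 184 mm (y) inside, its walls 53 mm high.
- hatch (a joint): Sliding hatch: dark steel plate 198 x 95 x 6 mm lying on the board's top, z = 80 to 86 mm. Value in m: 0 = shut, centred over the opening (stop); 0.090 = fully open, parked on the deck (stop). It grows as the hatch slides along the board's -y direction. It slides at about 1.2 N and stays where it is left. It starts shut or up to 20 mm ajar.
- hatch_bar (a point): Centre of the top of the hatch's wooden push bar, which stands on the middle of the plate: 80 mm along the board's x, 12 mm thick along y, from z = 86 to 104 mm in the board's frame. Moves with the hatch; its axes are parallel to the board's.
- piece0: Cut piece of milk chocolate, 48 x 48 x 10 mm, four squares, 22 g, lying loose on the board. Origin at the centre of its underside.
- piece1: Another such cut piece of milk chocolate, 48 x 48 x 10 mm, origin at the centre of its underside.
- piece2: Another such cut piece of milk chocolate, 48 x 48 x 10 mm, origin at the centre of its underside.
- dark_bar: Whole bar of dark chocolate, 48 x 96 x 10 mm (x, y, z), lying loose on the board by the rear rim, near the closed end. Origin at the centre of its underside. To be left where it lies.
- cup: Small white cup with a handle, 60 x 77 x 52 mm, standing under the tap of the copper pot. Origin at the centre of its underside. Leave alone.
- tongs: Steel praline tongs, 30 x 155 x 10 mm, lying on the counter in front of the copper pot. Origin at the centre of the underside. Leave alone.
- tin: Round teal cocoa tin with a gold lid, 62 mm across, 75 mm high, on the counter behind the board. Origin at the centre of its underside. Leave alone.

How it is judged:
By the outcome, as a careful person would: the job done as asked, in the order asked, and still so for the second after the job is handed in, with the robot touching nothing.
It also fails if it takes over 61 s, if anything falls off the work surface, if the arm or the gripper's body presses on something with over 40 N, if the wrist force passes 120 N, or if a joint passes its speed limit or range.

## Working session

There is one attempt and no reset: what is moved stays moved. The work goes in short steps, Python scripts to look and compute and a tool call to move; the robot and the scene stay as the last step left them, time stands still between calls to the robot, and variables do not carry over. Pictures are saved under pics/ and viewed, and the job is handed in when it is done.

Besides the shell and the picture viewer there is one more tool, called after ">>>" by a JSON object that holds its "name" and its "arguments". step_arm: Moves the arm, as the interface text tells. Its arguments: {"type":"object","properties":{"plan":{"type":"array","items":{"type":"object","properties":{"grip":{"type":"number"},"slide":{"type":"array","items":{"type":"number"}},"spin":{"type":"number"}}}},"force":{"type":"number"}},"required":["plan"]}

```bash
mkdir -p pics
python3 - <<'E'
from station import get_obs, cams
import cv2
print(get_obs())
for n in ("scene","top"):
    cv2.imwrite(f"pics/{n}0.png",cams.camera(n)); c=cams.calibration(n); print(n,c)
E
```

```text
{'time_s': 0.0, 'qpos': array([-1.18658423e+00,  3.00432609e-01,  1.52161802e+00,  3.35025877e-05,
        1.32066899e+00, -6.66053111e-02]), 'joint_vel': array([-8.52550660e-04, -1.97573381e-04, -4.19993558e-04,  3.53887783e-04,
       -9.12520666e-05, -1.17555079e-03]), 'tau': array([ 1.38875846e-03, -5.31807160e+01, -3.52741778e+01,  7.08541065e-02,
        2.43660092e-02, -9.13317012e-05]), 'ee_pos': array([ 0.23952321, -0.4947608 ,  0.16889183]), 'eef_rot': array([-1.57068894e+00,  1.12231221e-03, -1.11998717e+00]), 'force': array([ 0.18845369, -0.76938479, -1.23693138]), 'moment': array([ 0.04372602, -0.00636313, -0.06683626]), 'grip_width': 0.09366562015766094}
scene {'K': array([[459.65051518,   0.        , 322.08295058],
       [  0.        , 459.65051518, 205.71721247],
       [  0.        ,   0.        ,   1.        ]]), 'T': array([[-0.83788501,  0.42696171, -0.34007708,  0.23608302],
       [-0.54570099, -0.64082027,  0.53996279,  0.48362399],
       [ 0.01261515,  0.63800712,  0.76992712,  0.85935922],
       [ 0.        ,  0.        ,  0.        ,  1.        ]])}
top {'K': array([[484.55362248,   0.        , 318.79964752],
       [  0.        , 484.55362248, 199.62527013],
       [  0.        ,   0.        ,   1.        ]]), 'T': array([[-0.02881435,  0.9866447 , -0.16031831,  0.38877634],
       [-0.99955675, -0.02964155, -0.00277013, -0.06325586],
       [-0.00748522,  0.16016743,  0.98706148,  1.27462043],
       [ 0.        ,  0.        ,  0.        ,  1.        ]])}
```

View pics/scene0.png

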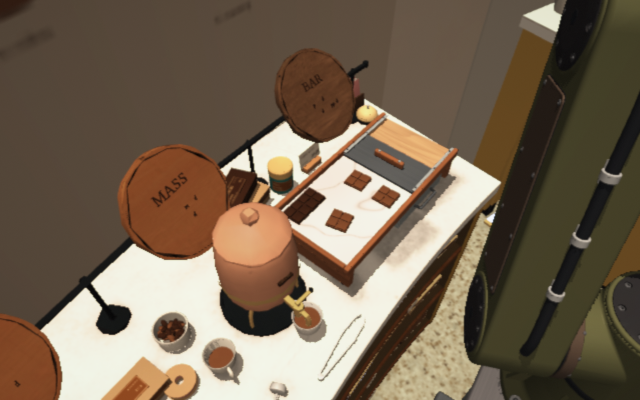

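View pics/top0.png

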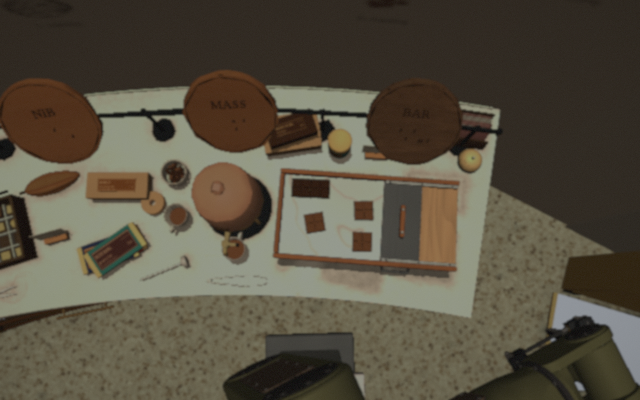

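```bash
python3 - <<'E'
import cv2
im=cv2.imread('pics/top0.png')
cv2.imwrite('pics/top0c.png',cv2.resize(im[90:290,180:420],None,fx=3.3,fy=3.0,interpolation=cv2.INTER_CUBIC)[:600,:800])
E
python3 - <<'E'
import cv2
im=cv2.imread('pics/top0.png')
c=cv2.resize(im[160:280,270:470],None,fx=4,fy=4,interpolation=cv2.INTER_CUBIC)
cv2.imwrite('pics/top0d.png',cv2.convertScaleAbs(c,alpha=1.5))
im=cv2.imread('pics/scene0.png')
cv2.imwrite('pics/scene0d.png',cv2.resize(im[100:290,265:465],None,fx=3.1,fy=3.1,interpolation=cv2.INTER_CUBIC))
E
```

```text
(no output)
```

View pics/top0d.png

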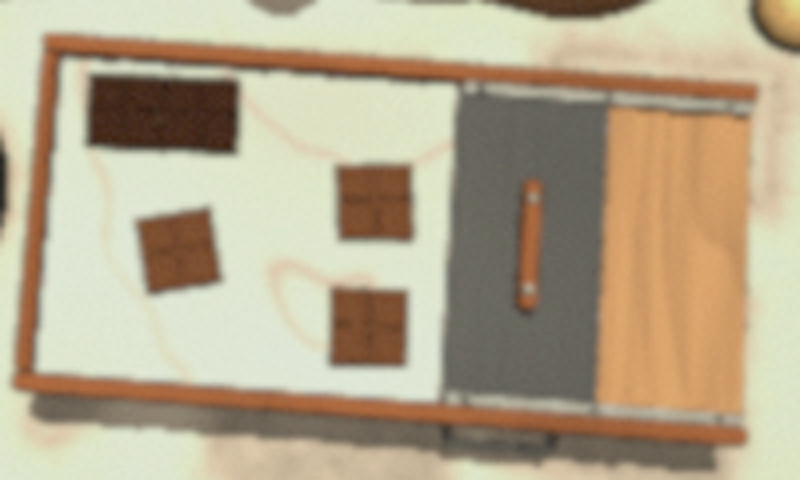

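View pics/scene0d.png

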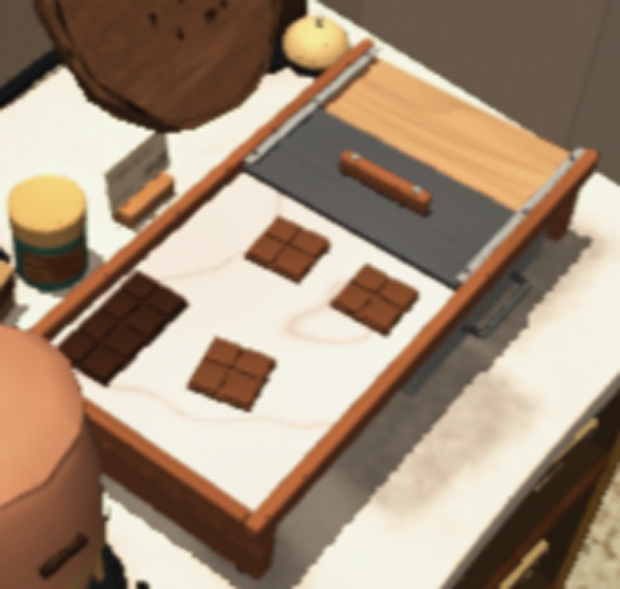

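```bash
cat > h.py <<'E'
import numpy as np
from station import cams
def ray(name,u,v):
    c=cams.calibration(name);K,T=c['K'],c['T']
    d=np.array([(u-K[0,2])/K[0,0],-(v-K[1,2])/K[1,1],-1.])
    return T[:3,3],T[:3,:3]@d
def at(name,u,v,z):
    o,d=ray(name,u,v); return o+d*(z-o[2])/d[2]
def proj(name,p):
    c=cams.calibration(name);K,T=c['K'],c['T']
    q=T[:3,:3].T@(np.array(p)-T[:3,3]); return K[0,2]+K[0,0]*q[0]/-q[2], K[1,2]+K[1,1]*q[1]/q[2]
E
python3 - <<'E'
from h import *
from scipy.optimize import least_squares
top=lambda x,y,z:at('top',270+(x+.5)/4-.5,160+(y+.5)/4-.5,z)
sc=lambda x,y,z:at('scene',265+x/3.1-.3,100+y/3.1-.3,z)
C=[(48,36),(755,88),(745,442),(15,387)]
L=np.array([(112,304.5),(112,-142.5),(-112,-142.5),(-112,304.5)])/1e3
W=np.array([top(*c,.094)[:2] for c in C])
S=[(372,43),(597,155),(255,527)]
WS=np.array([sc(*c,.094)[:2] for c in S]); LS=L[[1,2,3]]
def f(p,W,L):
    a=p[2];R=np.array([[np.cos(a),-np.sin(a)],[np.sin(a),np.cos(a)]])
    return (L@R.T+p[:2]-W).ravel()
for w,l in((W,L),(WS,LS)):
    r=least_squares(f,[.5,-.3,0],args=(w,l)); print(r.x,np.degrees(r.x[2]),(r.fun*1e3).round(1))
    p=r.x if l is L else p
p=least_squares(f,p,args=(np.vstack([W,WS]),np.vstack([L,LS]))).x;print('both',p)
a=p[2];R=np.array([[np.cos(a),-np.sin(a)],[np.sin(a),np.cos(a)]])
loc=lambda w:((w[:2]-p[:2])@R*1e3).round(1)
for n,c,z in [('bar',(530,245),.104),('pA',(375,202),.09),('pB',(369,327),.09),('pC',(179,251),.09),('dark',(163,114),.09),
 ('pA left top',(338,168),.09),('hatch edge b',(458,92),.086),('hatch edge f',(446,398),.086),('hatch far b',(607,100),.086),('hatch far f',(597,405),.086)]:
    print(n,top(*c,z).round(4),loc(top(*c,z)))
for n,c,z in [('bar',(386,177),.104),('pA',(287,247),.09),('pB',(375,297),.09),('pC',(232,372),.09),('dark',(124,325),.09)]:
    print('S',n,sc(*c,z).round(4),loc(sc(*c,z)))
E
```

```text
[ 0.52161129 -0.25730557 -0.10479758] -6.004459149286681 [ 3.2  3.3  2.8 -3.8 -3.5 -2.6 -2.5  3.1]
[ 0.52046738 -0.25442867 -0.11656485] -6.67867407876185 [ 6.7 -4.8 -5.4 -1.  -1.3  5.8]
both [ 0.52089901 -0.25594714 -0.1102506 ]
bar [ 0.5206 -0.2606  0.104 ] [ 0.2 -4.7]
pA [ 0.5517 -0.1691  0.09  ] [21.  89.7]
pB [ 0.4748 -0.1621  0.09  ] [-56.1  88.2]
pC [ 0.5249 -0.0474  0.09  ] [-19.  207.7]
dark [ 0.6108 -0.0398  0.09  ] [ 65.5 224.7]
pA left top [ 0.5735 -0.1471  0.09  ] [ 40.4 113.9]
hatch edge b [ 0.6199 -0.2242  0.086 ] [94.9 42.5]
hatch edge f [ 0.4306 -0.2073  0.086 ] [-95.1  38.4]
hatch far b [ 0.612  -0.3167  0.086 ] [ 97.3 -50.4]
hatch far f [ 0.4237 -0.2988  0.086 ] [-91.9 -53.3]
S bar [ 0.52   -0.2584  0.104 ] [-0.7 -2.6]
S pA [ 0.5516 -0.1661  0.09  ] [20.6 92.7]
S pB [ 0.4745 -0.1589  0.09  ] [-56.8  91.4]
S pC [ 0.5241 -0.0442  0.09  ] [-20.2 210.8]
S dark [ 0.6092 -0.0377  0.09  ] [ 63.8 226.6]
```

Run:
```python
from h import *
def tri(a,b):
    o1,d1=ray('top',*a);o2,d2=ray('scene',*b)
    s=np.linalg.lstsq(np.c_[d1,-d2],o2-o1,rcond=None)[0]
    p,q=o1+s[0]*d1,o2+s[1]*d2
    return ((p+q)/2).round(3),np.linalg.norm(p-q).round(3)
print('BAR sign',tri((415,113),(312,83)))
print('sign bottom?',tri((405,162),(322,141)), 'MASS',tri((228,105),(169,188)))
print('pot knob',tri((217,187),(249,214)),'tin',tri((339,140),(280,163)))
p=np.array([.521,-.2565]);a=-.107;R=np.array([[np.cos(a),-np.sin(a)],[np.sin(a),np.cos(a)]])
from station import get_obs
o=get_obs();
for l in [(0,20),(21,135),(-56,135),(-19,255)]:
    w=R@np.array(l)/1e3+p;print(l,w.round(4))
y=o['eef_rot'][2];d=R@np.array([0,.025])+p-o['ee_pos'][:2];print('start spin',np.degrees(y-a),'d world',d,'board axes',R.T@d)
```

```text
BAR sign (array([ 0.76 , -0.289,  0.196]), np.float64(0.002))
sign bottom? (array([ 0.699, -0.28 ,  0.041]), np.float64(0.038)) MASS (array([0.794, 0.146, 0.199]), np.float64(0.004))
pot knob (array([0.585, 0.153, 0.273]), np.float64(0.0)) tin (array([ 0.734, -0.116,  0.083]), np.float64(0.0))
(0, 20) [ 0.5231 -0.2366]
(21, 135) [ 0.5563 -0.1245]
(-56, 135) [ 0.4797 -0.1163]
(-19, 255) [ 0.5293 -0.0009]
start spin -58.04180972753975 d world [0.28413684 0.2631873 ] board axes [0.25440451 0.29202678]
```

>>> {"name": "step_arm", "arguments": {"plan": [{"grip": 0.36,"slide": [0,0,0],"spin": -7.1},{"grip": 0.36,"slide": [0,0,0],"spin": -7.1},{"grip": 0.36,"slide": [0,0,0],"spin": -7.1},{"grip": 0.36,"slide": [0,0,0],"spin": -7.1},{"grip": 0.36,"slide": [0,0,0],"spin": -7.1},{"grip": 0.36,"slide": [0,0,0],"spin": -7.1},{"grip": 0.36,"slide": [0,0,0],"spin": -7.1},{"grip": 0.36,"slide": [0,0,0],"spin": -7.1},{"grip": 0.36,"slide": [0,0,0],"spin": -1.2},{"grip": 0.36,"slide": [0.025,0,0.029],"spin": 0},{"grip": 0.36,"slide": [0.025,0,0.029],"spin": 0},{"grip": 0.36,"slide": [0.025,0,0.029],"spin": 0},{"grip": 0.36,"slide": [0.025,0,0.029],"spin": 0},{"grip": 0.36,"slide": [0.025,0,0.029],"spin": 0},{"grip": 0.36,"slide": [0.025,0,0.029],"spin": 0},{"grip": 0.36,"slide": [0.025,0,0.029],"spin": 0},{"grip": 0.36,"slide": [0.025,0,0.029],"spin": 0},{"grip": 0.36,"slide": [0.025,0,0.029],"spin": 0},{"grip": 0.36,"slide": [0.025,0,0.029],"spin": 0}]}}

```text
time_s: 1.68
ee_pos: [0.5204, -0.232, 0.1694]
eef_rot: [-1.571, 0.0, -0.111]
force: [-0.6, -0.1, 0.1]
grip_width: 0.0301
```

```bash
cat >> h.py <<'E'
P=np.array([.521,-.2565]);A=-.107;RB=np.array([[np.cos(A),-np.sin(A)],[np.sin(A),np.cos(A)]])
def st():
    from station import get_obs
    o=get_obs();print('t',round(o['time_s'],2),'local mm',((o['ee_pos'][:2]-P)@RB*1e3).round(1),'z',(o['ee_pos'][2]*1e3).round(1),'yaw',o['eef_rot'][2].round(4),'F',o['force'].round(1),o['grip_width'].round(3))
def shot(n,f,x0=250,y0=150,w=230,h=140,s=3.4):
    import cv2
    im=cams.camera(n)
    if n=='scene': x0,y0,w,h,s=255,90,220,200,2.9
    cv2.imwrite('pics/'+f,cv2.resize(im[y0:y0+h,x0:x0+w],None,fx=s,fy=s,interpolation=cv2.INTER_CUBIC))
E
python3 -c "
from h import *
st()
shot('scene','s1.png')"
```

```text
Traceback (most recent call last):
  File "h.py", line 15, in st
    o=get_obs();print('t',round(o['time_s'],2),'local mm',((o['ee_pos'][:2]-P)@RB*1e3).round(1),'z',(o['ee_pos'][2]*1e3).round(1),'yaw',o['eef_rot'][2].round(4),'F',o['force'].round(1),o['grip_width'].round(3))
                                                                                                                                                                                         ^^^^^^^^^^^^^^^^^^^^^
AttributeError: 'float' object has no attribute 'round'
```

```bash
sed -i "s/o\['grip_width'\].round(3)/round(float(o['grip_width']),4)/" h.py
python3 -c "
from h import *
st()
shot('scene','s1.png')"
```

```text
t 1.68 local mm [-3.2 24.3] z 169.4 yaw -0.1114 F [-0.6 -0.1  0.1] 0.0301
```

View pics/s1.png

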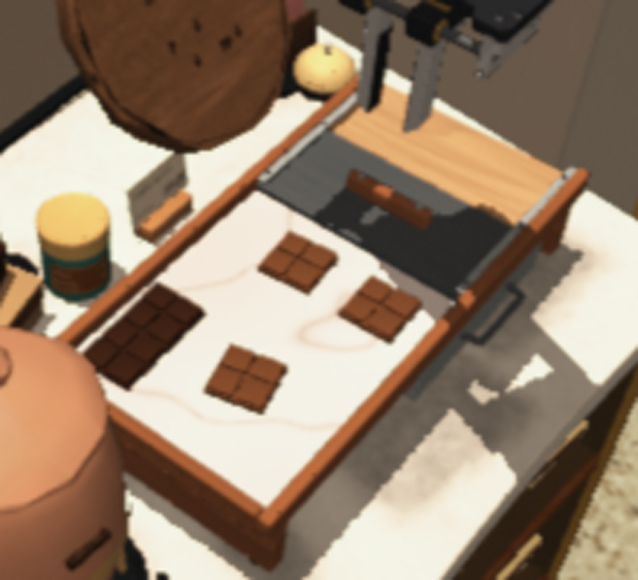

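>>> {"name": "step_arm", "arguments": {"plan": [{"slide": [0.003,0.026,0],"grip": 0.36,"spin": 0},{"slide": [0,0.026,0],"grip": 0.36,"spin": 0},{"slide": [0,0.025,0],"grip": 0.36,"spin": 0},{"slide": [0,0,0],"grip": 0.36,"spin": 0},{"slide": [0,0,-0.008],"grip": 0.36,"spin": 0},{"slide": [0,0,-0.008],"grip": 0.36,"spin": 0},{"slide": [0,0,-0.008],"grip": 0.36,"spin": 0},{"slide": [0,0,-0.008],"grip": 0.36,"spin": 0},{"slide": [0,0,-0.008],"grip": 0.36,"spin": 0},{"slide": [0,0,-0.008],"grip": 0.36,"spin": 0},{"slide": [0,0,-0.008],"grip": 0.36,"spin": 0},{"slide": [0,0,-0.008],"grip": 0.36,"spin": 0},{"slide": [0,0,-0.008],"grip": 0.36,"spin": 0},{"slide": [0,0,-0.008],"grip": 0.36,"spin": 0},{"slide": [0,0,-0.008],"grip": 0.36,"spin": 0},{"slide": [0,0,-0.004],"grip": 0.36,"spin": 0},{"slide": [0,0,0],"grip": 0.36,"spin": 0}]}}

```text
time_s: 3.15
ee_pos: [0.5122, -0.3262, 0.0923]
eef_rot: [-1.571, 0.0, -0.108]
force: [0.6, 0.3, 0.1]
grip_width: 0.0302
```

```bash
python3 -c "
from h import *
st()
shot('scene','s2.png')"
```

```text
t 3.15 local mm [ -1.3 -70.3] z 92.3 yaw -0.1085 F [0.6 0.3 0.1] 0.0302
```

View pics/s2.png

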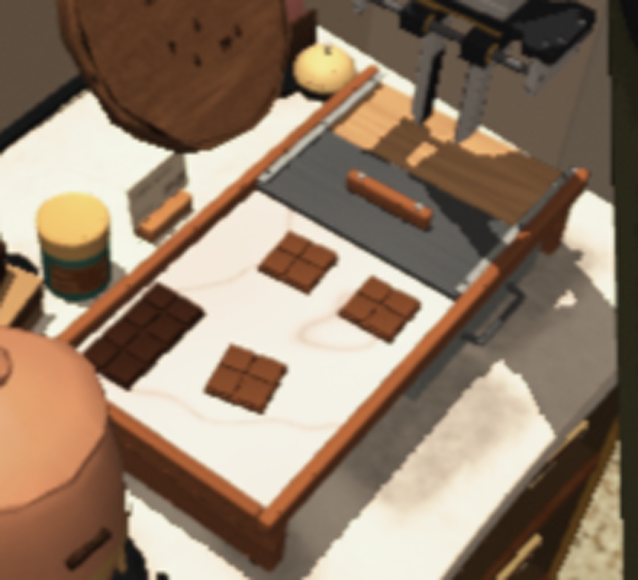

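```bash
python3 -c "
from h import *
from station import get_obs
o=get_obs();p=o['ee_pos']
for d in (-.021,.021,0):
  u,v=proj('scene',p+np.array([d,-d*.1,0]));print((u-255)*2.9,(v-90)*2.9)
print([round(x,1) for q in [(.5205,-.2595,.104)] for x in proj('scene',q)], proj('top',p))
shot('top','t2.png')"
```

```text
454.3046042622232 171.6813573577606
411.68289424996124 149.74932724883672
432.8364986969648 160.6344252308387
[np.float64(389.2), np.float64(156.4)] (np.float64(428.1225043393978), np.float64(224.0039371884105))
```

View pics/t2.png

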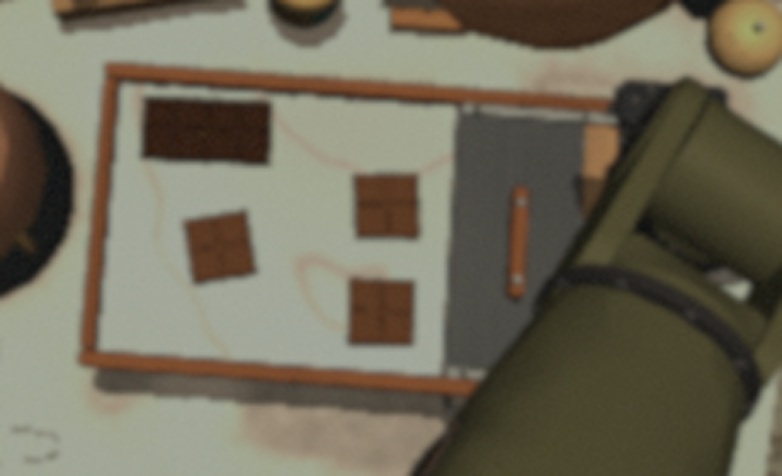

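```bash
python3 -c "
from h import *
for p in ([.5204,-.232,.1694],[.5122,-.3262,.0923]):
  for d in (-.021,.021):
    u,v=proj('scene',np.array(p)+np.array([d,-d*.1,0]));print(((u-255)*2.9).round(),((v-90)*2.9).round())
for (x,y) in ((390,119),(447,130)):
  for z in (.08,.0923,.12,.14,.1694,.19): print(z,at('scene',255+x/2.9,90+y/2.9,z).round(3))
"
python3 - <<'E'
import cv2
im=cv2.imread('pics/s2.png')
cv2.imwrite('pics/s2c.png',cv2.resize(im[0:300,250:638],None,fx=2,fy=2,interpolation=cv2.INTER_CUBIC))
E
```

```text
407.0 164.0
360.0 140.0
455.0 171.0
412.0 149.0
0.08 [ 0.572 -0.366  0.08 ]
0.0923 [ 0.567 -0.352  0.092]
0.12 [ 0.555 -0.322  0.12 ]
0.14 [ 0.546 -0.3    0.14 ]
0.1694 [ 0.534 -0.268  0.169]
0.19 [ 0.525 -0.246  0.19 ]
0.08 [ 0.524 -0.381  0.08 ]
0.0923 [ 0.519 -0.367  0.092]
0.12 [ 0.509 -0.336  0.12 ]
0.14 [ 0.502 -0.314  0.14 ]
0.1694 [ 0.491 -0.282  0.169]
0.19 [ 0.483 -0.259  0.19 ]
```

View pics/s2c.png

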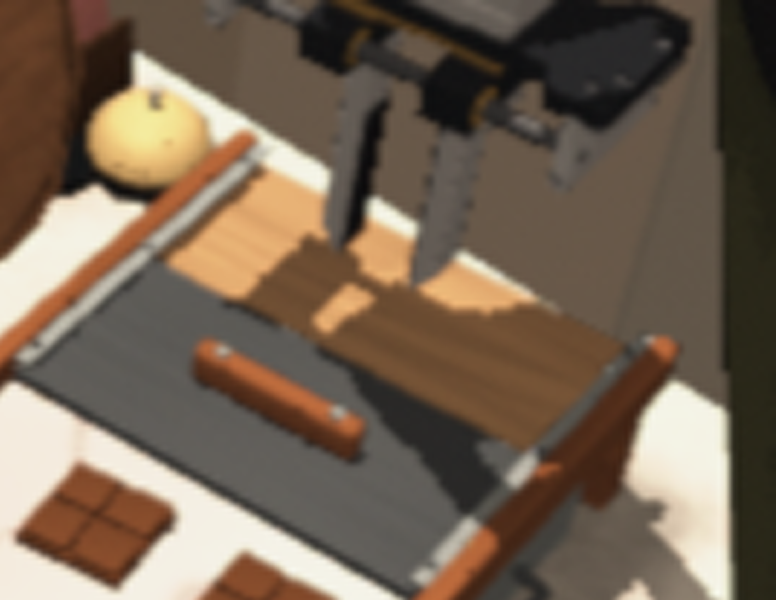

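Run:
```python
from h import *
def tri(n,a,b):
    o1,d1=ray('top',270+a[0]/4-.4,160+a[1]/4-.4);o2,d2=ray('scene',265+b[0]/3.1-.35,100+b[1]/3.1-.35)
    s=np.linalg.lstsq(np.c_[d1,-d2],o2-o1,rcond=None)[0]
    p,q=o1+s[0]*d1,o2+s[1]*d2
    print(n,((p+q)/2).round(4),(p-q).round(4))
tri('corner far b',(755,88),(372,43)); tri('corner far f',(745,442),(597,155)); tri('corner near f',(15,387),(255,527))
tri('bar',(530,245),(386,177));tri('pA',(375,202),(287,247));tri('pB',(369,327),(375,297));tri('pC',(179,251),(232,372));tri('dark',(163,114),(124,325))
```

```text
corner far b [ 0.6136 -0.4091  0.0894] [0.0052 0.0018 0.0005]
corner far f [ 0.3989 -0.3855  0.0909] [ 0.0001  0.     -0.    ]
corner near f [0.4454 0.0546 0.0933] [-0.0016 -0.0006 -0.0001]
bar [ 0.521  -0.261   0.1015] [-0.0001 -0.     -0.    ]
pA [ 0.5527 -0.1691  0.0866] [-0.001  -0.0004 -0.0001]
pB [ 0.4755 -0.1622  0.0862] [-0.0007 -0.0002 -0.    ]
pC [ 0.5256 -0.0472  0.0857] [-0.0004 -0.0001 -0.    ]
dark [ 0.6112 -0.0398  0.0869] [0.0005 0.0002 0.0001]
```

>>> {"name": "step_arm", "arguments": {"plan": [{"slide": [0,0.003,0],"grip": 0.36,"spin": 0},{"slide": [0,0.003,0],"grip": 0.36,"spin": 0},{"slide": [0,0.003,0],"grip": 0.36,"spin": 0},{"slide": [0,0,0],"grip": 0.36,"spin": 0},{"slide": [0,0,0],"grip": 0.36,"spin": 0}]}}

```text
time_s: 3.67
ee_pos: [0.5124, -0.3252, 0.0831]
eef_rot: [-1.57, 0.0, -0.107]
force: [-1.2, 0.2, 0.8]
grip_width: 0.0298
```

>>> {"name": "step_arm", "arguments": {"plan": [{"slide": [0,0.002,0],"grip": 0.36,"spin": 0},{"slide": [0,0.002,0],"grip": 0.36,"spin": 0},{"slide": [0,0,0],"grip": 0.36,"spin": 0}]}}

```text
time_s: 3.92
ee_pos: [0.5123, -0.3253, 0.079]
eef_rot: [-1.571, 0.0, -0.108]
force: [-0.4, 0.5, -0.6]
grip_width: 0.03
```

```bash
python3 -c "
from h import *
st()
shot('scene','s3.png')"
python3 - <<'E'
import cv2
im=cv2.imread('pics/s3.png')
cv2.imwrite('pics/s3c.png',cv2.resize(im[0:300,250:638],None,fx=2,fy=2,interpolation=cv2.INTER_CUBIC))
E
```

```text
t 3.92 local mm [ -1.3 -69.3] z 79.0 yaw -0.1077 F [-0.4  0.5 -0.6] 0.03
```

View pics/s3c.png

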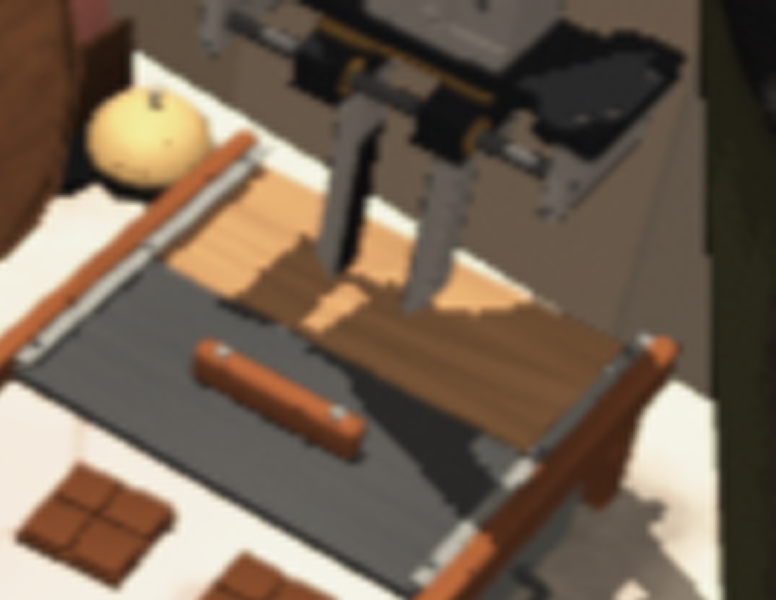

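>>> {"name": "step_arm", "arguments": {"plan": [{"slide": [0,0.003,0],"grip": 0.36,"spin": 0},{"slide": [0,0.003,0],"grip": 0.36,"spin": 0},{"slide": [0,0.003,0],"grip": 0.36,"spin": 0},{"slide": [0,0.003,0],"grip": 0.36,"spin": 0},{"slide": [0,0,0],"grip": 0.36,"spin": 0}]}}

```text
time_s: 4.38
ee_pos: [0.5121, -0.3252, 0.0666]
eef_rot: [-1.57, 0.001, -0.108]
force: [0.4, -0.0, -0.1]
grip_width: 0.0301
```

```bash
python3 -c "
from h import *
st()
for z in (.08,.09,.1,.11,.12): print(z,at('scene',255+437.5/2.9,90+144/2.9,z).round(3))
shot('scene','s4.png')"
python3 - <<'E'
import cv2
im=cv2.imread('pics/s4.png')
cv2.imwrite('pics/s4c.png',cv2.resize(im[0:300,250:638],None,fx=2,fy=2,interpolation=cv2.INTER_CUBIC))
E
```

```text
t 4.38 local mm [ -1.5 -69.3] z 66.6 yaw -0.1078 F [ 0.4 -0.  -0.1] 0.0301
0.08 [ 0.523 -0.36   0.08 ]
0.09 [ 0.519 -0.349  0.09 ]
0.1 [ 0.516 -0.338  0.1  ]
0.11 [ 0.512 -0.327  0.11 ]
0.12 [ 0.508 -0.317  0.12 ]
```

View pics/s4c.png

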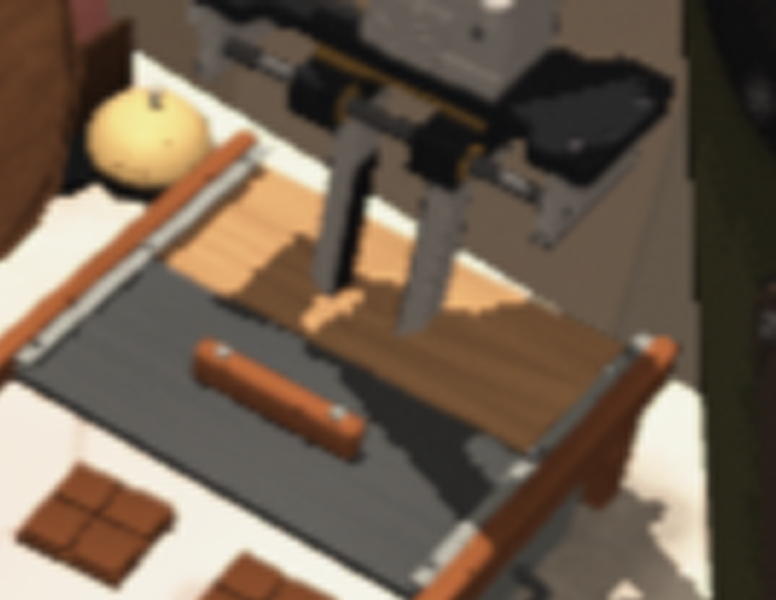

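>>> {"name": "step_arm", "arguments": {"plan": [{"slide": [0,0.003,0],"grip": 0.36,"spin": 0},{"slide": [0,0.003,0],"grip": 0.36,"spin": 0},{"slide": [0,0.003,0],"grip": 0.36,"spin": 0},{"slide": [0,0,0],"grip": 0.36,"spin": 0}]}}

```text
time_s: 4.77
ee_pos: [0.5121, -0.3252, 0.0577]
eef_rot: [-1.57, 0.001, -0.108]
force: [0.6, -0.1, -0.7]
grip_width: 0.0303
```

>>> {"name": "step_arm", "arguments": {"plan": [{"slide": [0,0.0015,0],"grip": 0.36,"spin": 0},{"slide": [0,0.0015,0],"grip": 0.36,"spin": 0},{"slide": [0,0,0],"grip": 0.36,"spin": 0}]}}

```text
time_s: 5.02
ee_pos: [0.5124, -0.3253, 0.0552]
eef_rot: [-1.571, 0.0, -0.108]
force: [-0.8, -0.6, -0.3]
grip_width: 0.03
```

>>> {"name": "step_arm", "arguments": {"plan": [{"slide": [0,0.0015,0],"grip": 0.36,"spin": 0},{"slide": [0,0.0015,0],"grip": 0.36,"spin": 0},{"slide": [0,0,0],"grip": 0.36,"spin": 0}]}}

```text
time_s: 5.27
ee_pos: [0.5123, -0.3253, 0.0521]
eef_rot: [-1.571, 0.0, -0.108]
force: [-0.1, 0.2, -0.2]
grip_width: 0.0299
```

>>> {"name": "step_arm", "arguments": {"plan": [{"slide": [0,0.0015,0],"grip": 0.36,"spin": 0},{"slide": [0,0,0],"grip": 0.36,"spin": 0}]}}

```text
time_s: 5.43
ee_pos: [0.5123, -0.3253, 0.0507]
eef_rot: [-1.571, 0.0, -0.108]
force: [0.8, 0.3, -0.1]
grip_width: 0.0305
```

>>> {"name": "step_arm", "arguments": {"plan": [{"slide": [0,0.0015,0],"grip": 0.36,"spin": 0},{"slide": [0,0,0],"grip": 0.36,"spin": 0}]}}

```text
time_s: 5.6
ee_pos: [0.5123, -0.3253, 0.0492]
eef_rot: [-1.571, 0.0, -0.108]
force: [-0.9, 0.8, -0.1]
grip_width: 0.0304
```

>>> {"name": "step_arm", "arguments": {"plan": [{"slide": [0,0.0015,0],"grip": 0.36,"spin": 0},{"slide": [0,0,0],"grip": 0.36,"spin": 0}]}}

```text
time_s: 5.77
ee_pos: [0.5124, -0.3253, 0.0477]
eef_rot: [-1.571, 0.0, -0.108]
force: [0.6, -0.4, 1.0]
grip_width: 0.0301
```

```bash
python3 -c "
from h import *
st()
shot('scene','s5.png')"
python3 - <<'E'
import cv2
im=cv2.imread('pics/s5.png')
cv2.imwrite('pics/s5c.png',cv2.resize(im[0:300,250:638],None,fx=2,fy=2,interpolation=cv2.INTER_CUBIC))
E
```

```text
t 5.77 local mm [ -1.2 -69.3] z 47.7 yaw -0.1077 F [ 0.6 -0.4  1. ] 0.0301
```

View pics/s5c.png

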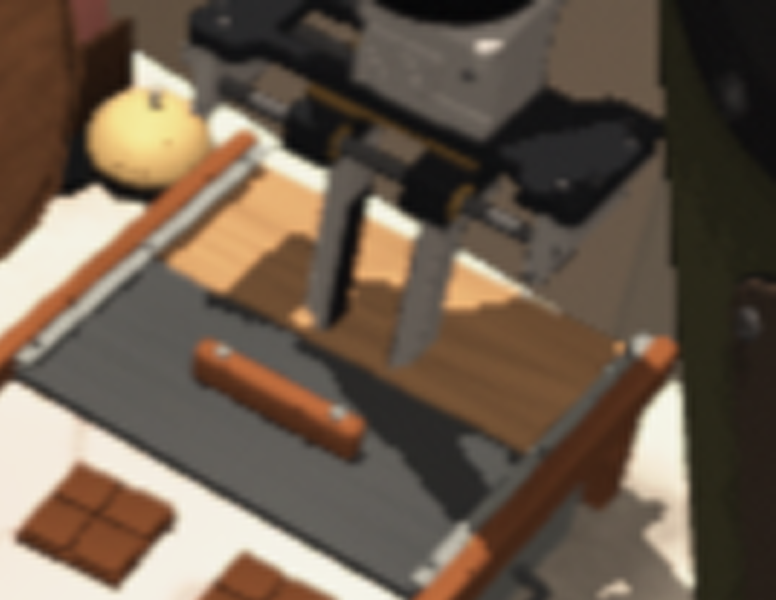

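>>> {"name": "step_arm", "arguments": {"plan": [{"slide": [0,0.001,0],"grip": 0.36,"spin": 0},{"slide": [0,0.001,0],"grip": 0.36,"spin": 0},{"slide": [0,0,0],"grip": 0.36,"spin": 0}]}}

```text
time_s: 6.07
ee_pos: [0.5124, -0.3253, 0.0457]
eef_rot: [-1.571, 0.0, -0.108]
force: [-0.2, -0.4, 0.7]
grip_width: 0.0302
```

>>> {"name": "step_arm", "arguments": {"plan": [{"slide": [0,0.001,0],"grip": 0.36,"spin": 0},{"slide": [0,0.001,0],"grip": 0.36,"spin": 0},{"slide": [0,0,0],"grip": 0.36,"spin": 0}]}}

```text
time_s: 6.32
ee_pos: [0.5125, -0.3254, 0.0443]
eef_rot: [-1.571, -0.0, -0.108]
force: [-1.2, -0.3, 4.2]
grip_width: 0.0302
```

```bash
python3 -c "
from h import *
for z in (.07,.075,.08,.085,.09): print(z,at('scene',255+432/2.9,90+172.5/2.9,z).round(4))"
```

```text
0.07 [ 0.5143 -0.3354  0.07  ]
0.075 [ 0.5125 -0.3302  0.075 ]
0.08 [ 0.5108 -0.3251  0.08  ]
0.085 [ 0.509  -0.3199  0.085 ]
0.09 [ 0.5072 -0.3147  0.09  ]
```

>>> {"name": "step_arm", "arguments": {"plan": [{"slide": [0,-0.02,0],"grip": 0.36,"spin": 0},{"slide": [0,-0.022,0],"grip": 0.36,"spin": 0},{"slide": [0,0,0.03],"grip": 0.36,"spin": 0},{"slide": [0,0,0.03],"grip": 0.36,"spin": 0},{"slide": [0,0,0.032],"grip": 0.36,"spin": 0},{"slide": [0,0,0],"grip": 0.36,"spin": 0},{"slide": [0,0.014,0],"grip": 0.36,"spin": 0},{"slide": [0,0.014,0],"grip": 0.36,"spin": 0},{"slide": [0,0,0],"grip": 0.36,"spin": 0}]}}

```text
time_s: 7.07
ee_pos: [0.5212, -0.2334, 0.0556]
eef_rot: [-1.57, 0.003, -0.107]
force: [-0.0, 0.3, 0.3]
grip_width: 0.0298
```

```bash
python3 -c "
from h import *
st()
shot('scene','s6.png')"
```

```text
t 7.07 local mm [-2.2 23. ] z 55.6 yaw -0.1075 F [-0.   0.3  0.3] 0.0298
```

View pics/s6.png

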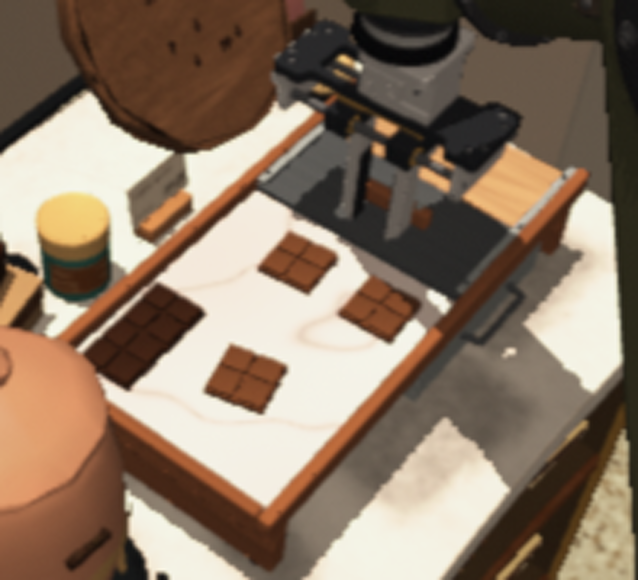

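>>> {"name": "step_arm", "arguments": {"plan": [{"slide": [0,0,-0.006],"grip": 0.36,"spin": 0},{"slide": [0,0,-0.006],"grip": 0.36,"spin": 0},{"slide": [0,0,-0.006],"grip": 0.36,"spin": 0},{"slide": [0,0,-0.006],"grip": 0.36,"spin": 0},{"slide": [0,0,-0.006],"grip": 0.36,"spin": 0},{"slide": [0,0,-0.006],"grip": 0.36,"spin": 0},{"slide": [0,0,-0.006],"grip": 0.36,"spin": 0},{"slide": [0,0,-0.006],"grip": 0.36,"spin": 0},{"slide": [0,0,-0.006],"grip": 0.36,"spin": 0},{"slide": [0,0,-0.006],"grip": 0.36,"spin": 0},{"slide": [0,0,-0.006],"grip": 0.36,"spin": 0},{"slide": [0,0,-0.006],"grip": 0.36,"spin": 0},{"slide": [0,0,-0.006],"grip": 0.36,"spin": 0},{"slide": [0,0,-0.006],"grip": 0.36,"spin": 0},{"slide": [0,0,-0.006],"grip": 0.36,"spin": 0},{"slide": [0,0,-0.003],"grip": 0.36,"spin": 0},{"slide": [0,0,0],"grip": 0.36,"spin": 0}]}}

```text
time_s: 8.53
ee_pos: [0.5121, -0.3271, 0.0578]
eef_rot: [-1.571, 0.0, -0.108]
force: [0.4, 0.4, -0.6]
grip_width: 0.0301
```

>>> {"name": "step_arm", "arguments": {"plan": [{"slide": [0,0,-0.0015],"grip": 0.36,"spin": 0},{"slide": [0,0,-0.0015],"grip": 0.36,"spin": 0},{"slide": [0,0,0],"grip": 0.36,"spin": 0}]}}

```text
time_s: 8.78
ee_pos: [0.5119, -0.3294, 0.0578]
eef_rot: [-1.571, 0.0, -0.108]
force: [0.2, 0.3, 0.2]
grip_width: 0.03
```

>>> {"name": "step_arm", "arguments": {"plan": [{"slide": [0,0,-0.0015],"grip": 0.36,"spin": 0},{"slide": [0,0,-0.0015],"grip": 0.36,"spin": 0},{"slide": [0,0,0],"grip": 0.36,"spin": 0}]}}

```text
time_s: 9.03
ee_pos: [0.5118, -0.3301, 0.0579]
eef_rot: [-1.567, 0.001, -0.107]
force: [-1.9, 14.8, 3.8]
grip_width: 0.0301
```

```bash
python3 -c "
from h import *
st()
shot('scene','s7.png')"
```

```text
t 9.03 local mm [ -1.3 -74.1] z 57.9 yaw -0.1069 F [-1.9 14.8  3.8] 0.0301
```

View pics/s7.png

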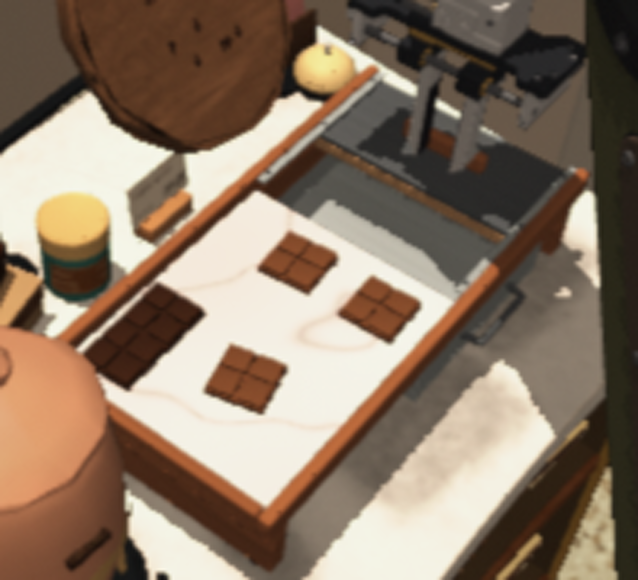

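>>> {"name": "step_arm", "arguments": {"plan": [{"slide": [0,0,0.006],"grip": 0.36,"spin": 0},{"slide": [0,-0.035,0],"grip": 0.36,"spin": 0},{"slide": [0.004,0,0.033],"grip": 0.36,"spin": 0},{"slide": [0.004,0,0.033],"grip": 0.36,"spin": 0},{"slide": [0.004,0,0.033],"grip": 0.36,"spin": 0},{"slide": [0.004,0,0.033],"grip": 0.36,"spin": 0},{"slide": [0.004,0,0.033],"grip": 0.36,"spin": 0},{"slide": [0.003,0,0.037],"grip": 0.36,"spin": 0},{"slide": [0,0,0],"grip": 0.36,"spin": 0},{"slide": [0,0.02,0],"grip": 0.36,"spin": 0},{"slide": [0,0.013,0],"grip": 0.36,"spin": 0},{"slide": [0,0,0],"grip": 0.36,"spin": 0}]}}

```text
time_s: 10.08
ee_pos: [0.5557, -0.1276, 0.0576]
eef_rot: [-1.57, 0.003, -0.107]
force: [-0.7, -0.9, -0.7]
grip_width: 0.03
```

```bash
python3 -c "
from h import *
st()
shot('scene','s8.png')"
```

```text
t 10.08 local mm [ 20.7 131.8] z 57.6 yaw -0.1073 F [-0.7 -0.9 -0.7] 0.03
```

View pics/s8.png

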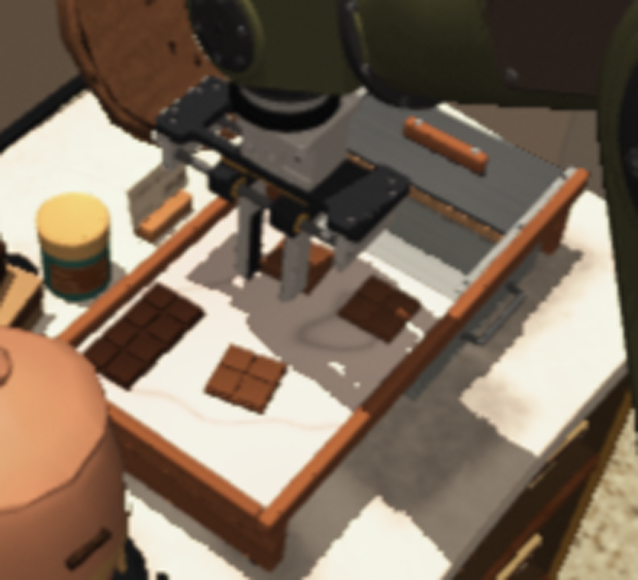

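>>> {"name": "step_arm", "arguments": {"plan": [{"slide": [0,0.0105,0],"grip": 0.36,"spin": 0},{"slide": [0,0,0],"grip": 0.36,"spin": 0},{"slide": [0,0,-0.006],"grip": 0.36,"spin": 0},{"slide": [0,0,-0.006],"grip": 0.36,"spin": 0},{"slide": [0,0,-0.008],"grip": 0.36,"spin": 0},{"slide": [0,0,-0.008],"grip": 0.36,"spin": 0},{"slide": [0,0,-0.008],"grip": 0.36,"spin": 0},{"slide": [0,0,-0.008],"grip": 0.36,"spin": 0},{"slide": [0,0,-0.008],"grip": 0.36,"spin": 0},{"slide": [0,0,-0.008],"grip": 0.36,"spin": 0},{"slide": [0,0,-0.008],"grip": 0.36,"spin": 0},{"slide": [0,0,-0.008],"grip": 0.36,"spin": 0},{"slide": [0,0,-0.008],"grip": 0.36,"spin": 0},{"slide": [0,0,-0.008],"grip": 0.36,"spin": 0},{"slide": [0,0,-0.004],"grip": 0.36,"spin": 0},{"slide": [0,0,0],"grip": 0.36,"spin": 0}]}}

```text
time_s: 11.47
ee_pos: [0.5464, -0.2243, 0.0494]
eef_rot: [-1.571, -0.0, -0.109]
force: [-0.5, -0.2, 0.0]
grip_width: 0.0301
```

```bash
python3 -c "
from h import *
st()
shot('scene','s9.png')"
```

```text
t 11.47 local mm [21.9 34.7] z 49.4 yaw -0.1085 F [-0.5 -0.2  0. ] 0.0301
```

View pics/s9.png

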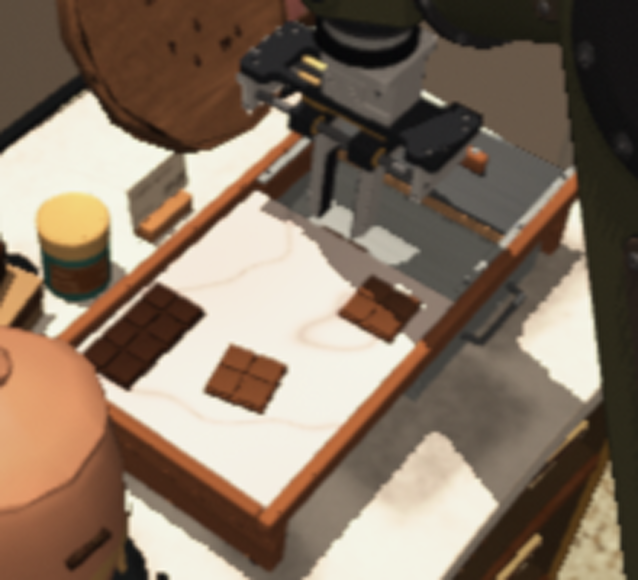

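>>> {"name": "step_arm", "arguments": {"plan": [{"slide": [0,-0.03,0],"grip": 0.36,"spin": 0},{"slide": [-0.0195,0,0.0245],"grip": 0.36,"spin": 0},{"slide": [-0.0195,0,0.0245],"grip": 0.36,"spin": 0},{"slide": [-0.0195,0,0.0245],"grip": 0.36,"spin": 0},{"slide": [-0.0195,0,0.0245],"grip": 0.36,"spin": 0},{"slide": [0,0,0],"grip": 0.36,"spin": 0},{"slide": [0,0.016,0],"grip": 0.36,"spin": 0},{"slide": [0,0.016,0],"grip": 0.36,"spin": 0},{"slide": [0,0,0],"grip": 0.36,"spin": 0}]}}

```text
time_s: 12.27
ee_pos: [0.4784, -0.117, 0.0453]
eef_rot: [-1.57, 0.003, -0.107]
force: [-0.5, 0.7, 0.3]
grip_width: 0.0297
```

```bash
python3 -c "
from h import *
st()
shot('scene','s10.png')"
```

```text
t 12.27 local mm [-57.2 134.1] z 45.3 yaw -0.1071 F [-0.5  0.7  0.3] 0.0297
```

View pics/s10.png

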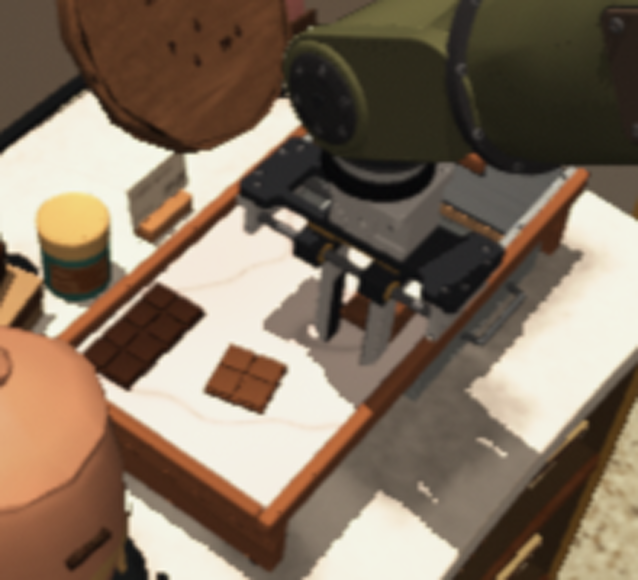

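>>> {"name": "step_arm", "arguments": {"plan": [{"slide": [0,-0.001,-0.006],"grip": 0.36,"spin": 0},{"slide": [0,0,-0.006],"grip": 0.36,"spin": 0},{"slide": [0,0,-0.008],"grip": 0.36,"spin": 0},{"slide": [0,0,-0.008],"grip": 0.36,"spin": 0},{"slide": [0,0,-0.008],"grip": 0.36,"spin": 0},{"slide": [0,0,-0.008],"grip": 0.36,"spin": 0},{"slide": [0,0,-0.008],"grip": 0.36,"spin": 0},{"slide": [0,0,-0.008],"grip": 0.36,"spin": 0},{"slide": [0,0,-0.008],"grip": 0.36,"spin": 0},{"slide": [0,0,-0.008],"grip": 0.36,"spin": 0},{"slide": [0,0,-0.008],"grip": 0.36,"spin": 0},{"slide": [0,0,-0.008],"grip": 0.36,"spin": 0},{"slide": [0,0,-0.006],"grip": 0.36,"spin": 0},{"slide": [0,0,0],"grip": 0.36,"spin": 0}]}}

```text
time_s: 13.48
ee_pos: [0.4689, -0.2162, 0.0484]
eef_rot: [-1.571, -0.0, -0.109]
force: [-0.1, -0.5, -0.3]
grip_width: 0.0301
```

```bash
python3 -c "
from h import *
st()
shot('scene','s11.png')"
```

```text
t 13.48 local mm [-56.1  34.6] z 48.4 yaw -0.1085 F [-0.1 -0.5 -0.3] 0.0301
```

View pics/s11.png

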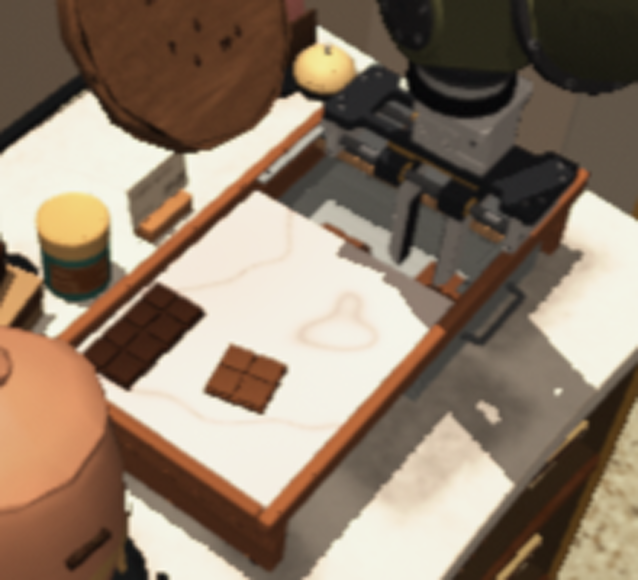

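>>> {"name": "step_arm", "arguments": {"plan": [{"slide": [0,-0.03,0],"grip": 0.36,"spin": 0},{"slide": [0.0053,0,0.0307],"grip": 0.36,"spin": 0},{"slide": [0.0053,0,0.0307],"grip": 0.36,"spin": 0},{"slide": [0.0053,0,0.0307],"grip": 0.36,"spin": 0},{"slide": [0.0053,0,0.0307],"grip": 0.36,"spin": 0},{"slide": [0.0053,0,0.0307],"grip": 0.36,"spin": 0},{"slide": [0.0053,0,0.0307],"grip": 0.36,"spin": 0},{"slide": [0.0053,0,0.0307],"grip": 0.36,"spin": 0},{"slide": [0,0,0],"grip": 0.36,"spin": 0}]}}

```text
time_s: 14.28
ee_pos: [0.5298, -0.001, 0.0785]
eef_rot: [-1.57, -0.0, -0.104]
force: [0.1, -1.4, 0.0]
grip_width: 0.0302
```

```bash
python3 -c "
from h import *
st()
shot('scene','s12.png')"
```

```text
t 14.28 local mm [-18.6 255. ] z 78.5 yaw -0.1039 F [ 0.1 -1.4  0. ] 0.0302
```

View pics/s12.png

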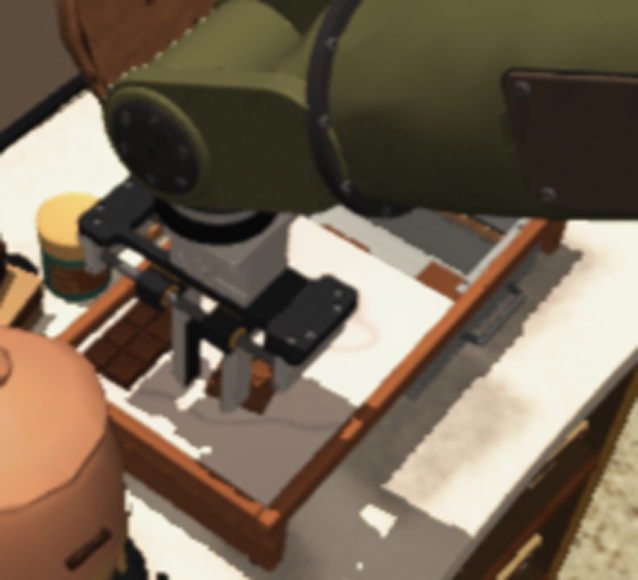

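>>> {"name": "step_arm", "arguments": {"plan": [{"slide": [0,0.016,0],"grip": 0.36,"spin": 0},{"slide": [0,0.014,0],"grip": 0.36,"spin": 0},{"slide": [0,0,0],"grip": 0.36,"spin": 0},{"slide": [0,0,-0.006],"grip": 0.36,"spin": 0},{"slide": [0,0,-0.006],"grip": 0.36,"spin": 0},{"slide": [0,0,-0.006],"grip": 0.36,"spin": 0},{"slide": [0,0,-0.008],"grip": 0.36,"spin": 0},{"slide": [0,0,-0.008],"grip": 0.36,"spin": 0},{"slide": [0,0,-0.008],"grip": 0.36,"spin": 0},{"slide": [0,0,-0.008],"grip": 0.36,"spin": 0},{"slide": [0,0,-0.008],"grip": 0.36,"spin": 0},{"slide": [0,0,-0.008],"grip": 0.36,"spin": 0},{"slide": [0,0,-0.008],"grip": 0.36,"spin": 0},{"slide": [0,0,-0.008],"grip": 0.36,"spin": 0},{"slide": [0,0,-0.008],"grip": 0.36,"spin": 0},{"slide": [0,0,-0.008],"grip": 0.36,"spin": 0}]}}

```text
time_s: 15.67
ee_pos: [0.5184, -0.1037, 0.0484]
eef_rot: [-1.571, 0.0, -0.108]
force: [-0.7, -0.5, 0.3]
grip_width: 0.0303
```

```bash
python3 -c "
from h import *
st()
shot('scene','s13.png')"
```

```text
t 15.67 local mm [-18.9 151.7] z 48.4 yaw -0.1077 F [-0.7 -0.5  0.3] 0.0303
```

View pics/s13.png

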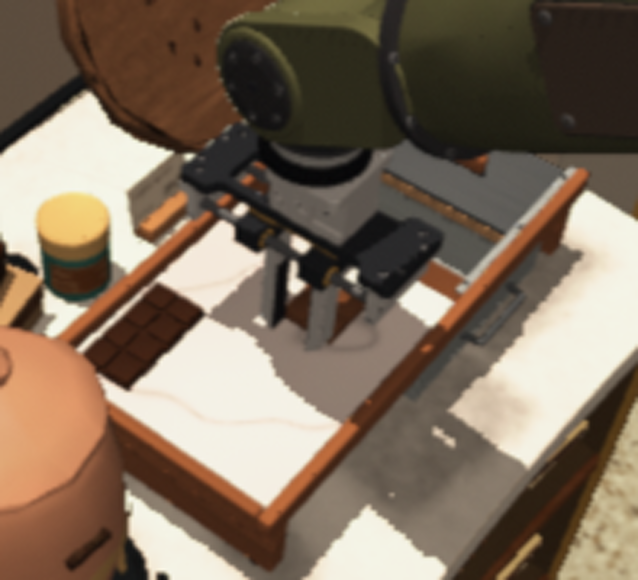

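>>> {"name": "step_arm", "arguments": {"plan": [{"slide": [0,0,-0.008],"grip": 0.36,"spin": 0},{"slide": [0,0,-0.008],"grip": 0.36,"spin": 0},{"slide": [0,0,-0.008],"grip": 0.36,"spin": 0},{"slide": [0,0,-0.008],"grip": 0.36,"spin": 0},{"slide": [0,0,-0.008],"grip": 0.36,"spin": 0},{"slide": [0,0,-0.008],"grip": 0.36,"spin": 0},{"slide": [0,0,-0.008],"grip": 0.36,"spin": 0},{"slide": [0,0,-0.008],"grip": 0.36,"spin": 0},{"slide": [0,0,-0.008],"grip": 0.36,"spin": 0},{"slide": [0,0,-0.008],"grip": 0.36,"spin": 0},{"slide": [0,0,-0.008],"grip": 0.36,"spin": 0},{"slide": [0,0,-0.008],"grip": 0.36,"spin": 0},{"slide": [0,0,-0.008],"grip": 0.36,"spin": 0},{"slide": [0,0,-0.008],"grip": 0.36,"spin": 0},{"slide": [0,0,0],"grip": 0.36,"spin": 0}]}}

```text
time_s: 16.97
ee_pos: [0.5063, -0.2156, 0.0484]
eef_rot: [-1.571, -0.0, -0.109]
force: [-0.6, 0.0, 0.1]
grip_width: 0.03
```

```bash
python3 -c "
from h import *
st()
shot('scene','s14.png')"
```

```text
t 16.97 local mm [-19.   39.1] z 48.4 yaw -0.1087 F [-0.6  0.   0.1] 0.03
```

View pics/s14.png

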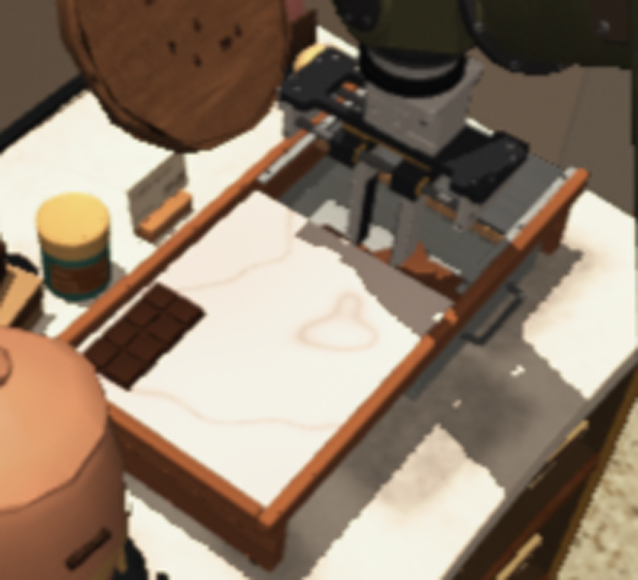

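>>> {"name": "step_arm", "arguments": {"plan": [{"slide": [0,-0.04,0],"grip": 0.36,"spin": 0},{"slide": [0.004,0,-0.031],"grip": 0.36,"spin": 0},{"slide": [0.004,0,-0.031],"grip": 0.36,"spin": 0},{"slide": [0.004,0,-0.031],"grip": 0.36,"spin": 0},{"slide": [0.004,0,-0.031],"grip": 0.36,"spin": 0},{"slide": [0.003,0,-0.031],"grip": 0.36,"spin": 0},{"slide": [0,0,0],"grip": 0.36,"spin": 0},{"slide": [0,0,0],"grip": 0.36,"spin": 0}]}}

```text
time_s: 17.68
ee_pos: [0.5083, -0.371, 0.0879]
eef_rot: [-1.57, 0.0, -0.109]
force: [-0.3, 1.2, -0.5]
grip_width: 0.0299
```

```bash
python3 -c "
from h import *
st()
shot('scene','s15.png')
shot('top','t15.png')"
```

```text
t 17.68 local mm [  -0.4 -115.2] z 87.9 yaw -0.1094 F [-0.3  1.2 -0.5] 0.0299
```

View pics/s15.png

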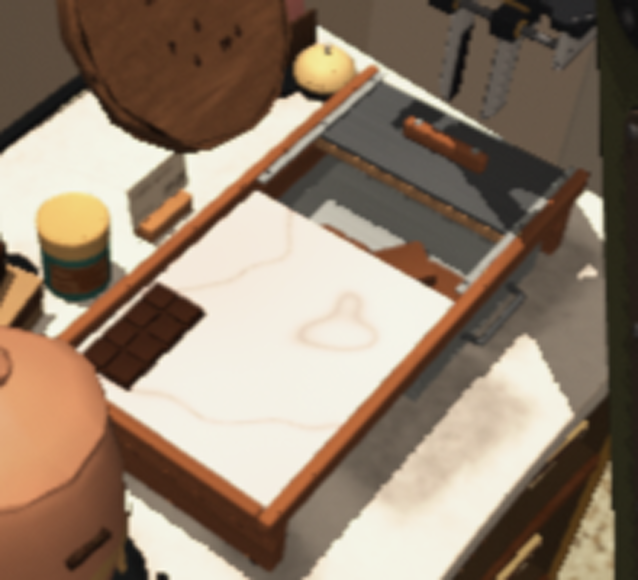

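View pics/t15.png

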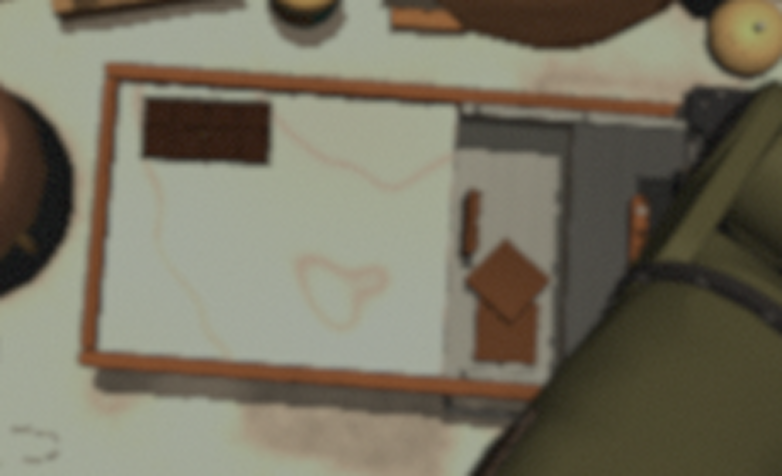

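>>> {"name": "step_arm", "arguments": {"plan": [{"slide": [0,0.016,0],"grip": 0.36,"spin": 0},{"slide": [0,0.014,0],"grip": 0.36,"spin": 0},{"slide": [0,0,0],"grip": 0.36,"spin": 0},{"slide": [0,0,0.006],"grip": 0.36,"spin": 0},{"slide": [0,0,0.006],"grip": 0.36,"spin": 0},{"slide": [0,0,0.006],"grip": 0.36,"spin": 0},{"slide": [0,0,0.006],"grip": 0.36,"spin": 0},{"slide": [0,0,0.006],"grip": 0.36,"spin": 0},{"slide": [0,0,0.006],"grip": 0.36,"spin": 0},{"slide": [0,0,0.006],"grip": 0.36,"spin": 0},{"slide": [0,0,0.006],"grip": 0.36,"spin": 0},{"slide": [0,0,0.006],"grip": 0.36,"spin": 0},{"slide": [0,0,0.006],"grip": 0.36,"spin": 0},{"slide": [0,0,0.006],"grip": 0.36,"spin": 0},{"slide": [0,0,0.006],"grip": 0.36,"spin": 0},{"slide": [0,0,0.006],"grip": 0.36,"spin": 0},{"slide": [0,0,0.006],"grip": 0.36,"spin": 0},{"slide": [0,0,0.006],"grip": 0.36,"spin": 0},{"slide": [0,0,0],"grip": 0.36,"spin": 0}]}}

```text
time_s: 19.37
ee_pos: [0.5185, -0.2796, 0.0583]
eef_rot: [-1.57, 0.0, -0.107]
force: [-0.8, -0.7, 0.7]
grip_width: 0.03
```

```bash
python3 -c "
from h import *
st()
shot('scene','s16.png')"
```

```text
t 19.37 local mm [ -0.1 -23.3] z 58.3 yaw -0.107 F [-0.8 -0.7  0.7] 0.03
```

View pics/s16.png

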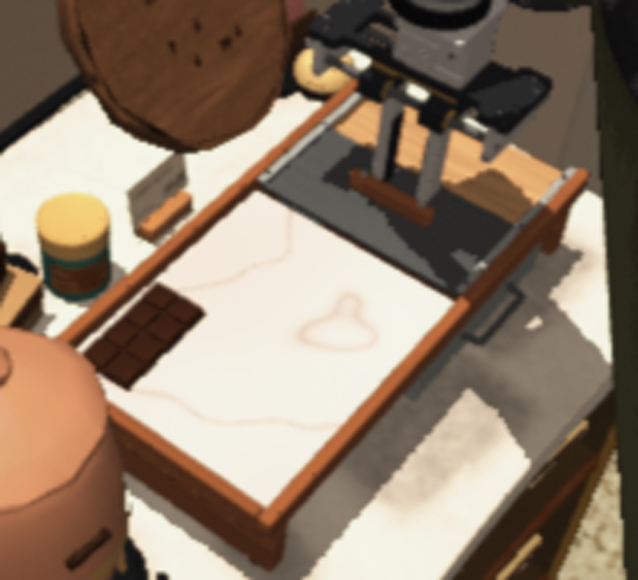

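>>> {"name": "step_arm", "arguments": {"plan": [{"slide": [0,0,0.004],"grip": 0.36,"spin": 0},{"slide": [0,0,0.004],"grip": 0.36,"spin": 0},{"slide": [0,0,0],"grip": 0.36,"spin": 0}]}}

```text
time_s: 19.67
ee_pos: [0.5193, -0.2723, 0.0584]
eef_rot: [-1.571, 0.0, -0.108]
force: [-0.1, -0.3, 1.0]
grip_width: 0.03
```

>>> {"name": "step_arm", "arguments": {"plan": [{"slide": [0,0,0.0015],"grip": 0.36,"spin": 0},{"slide": [0,0,0.0015],"grip": 0.36,"spin": 0},{"slide": [0,0,0],"grip": 0.36,"spin": 0}]}}

```text
time_s: 19.92
ee_pos: [0.5194, -0.2715, 0.0585]
eef_rot: [-1.574, -0.0, -0.108]
force: [-0.6, -10.9, -2.7]
grip_width: 0.0302
```

>>> {"name": "step_arm", "arguments": {"plan": [{"slide": [0,0,0.001],"grip": 0.36,"spin": 0},{"slide": [0,0,0.001],"grip": 0.36,"spin": 0},{"slide": [0,0,0],"grip": 0.36,"spin": 0}]}}

```text
time_s: 20.17
ee_pos: [0.5194, -0.2714, 0.0586]
eef_rot: [-1.576, -0.001, -0.108]
force: [-1.7, -22.5, -5.2]
grip_width: 0.0303
```

>>> {"name": "step_arm", "arguments": {"plan": [{"slide": [0,0,-0.006],"grip": 0.36,"spin": 0},{"slide": [0,0,-0.006],"grip": 0.36,"spin": 0},{"slide": [0,-0.03,0],"grip": 0.36,"spin": 0},{"slide": [0,-0.04,0],"grip": 0.36,"spin": 0},{"slide": [0,-0.03,0],"grip": 0.36,"spin": 0},{"slide": [-0.02,0,-0.03],"grip": 0.36,"spin": 0},{"slide": [-0.02,0,-0.03],"grip": 0.36,"spin": 0},{"slide": [-0.02,0,-0.03],"grip": 0.36,"spin": 0},{"slide": [-0.02,0,-0.03],"grip": 0.36,"spin": 0},{"slide": [-0.02,0,-0.03],"grip": 0.36,"spin": 0},{"slide": [-0.02,0,-0.03],"grip": 0.36,"spin": 0},{"slide": [0,0,0],"grip": 0.36,"spin": 0},{"slide": [0,0,0],"grip": 0.36,"spin": 0}]}}

```text
time_s: 21.25
ee_pos: [0.3787, -0.4469, 0.1583]
eef_rot: [-1.57, 0.0, -0.11]
force: [0.1, -0.1, -1.1]
grip_width: 0.0298
```

```bash
python3 -c "
from h import *
st()
shot('scene','s17.png')
shot('top','t17.png')"
```

```text
t 21.25 local mm [-121.1 -204.6] z 158.3 yaw -0.1105 F [ 0.1 -0.1 -1.1] 0.0298
```

View pics/s17.png

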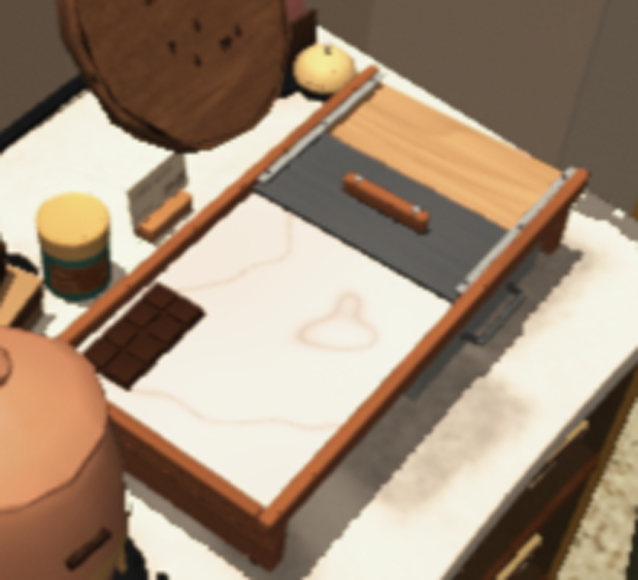

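View pics/t17.png

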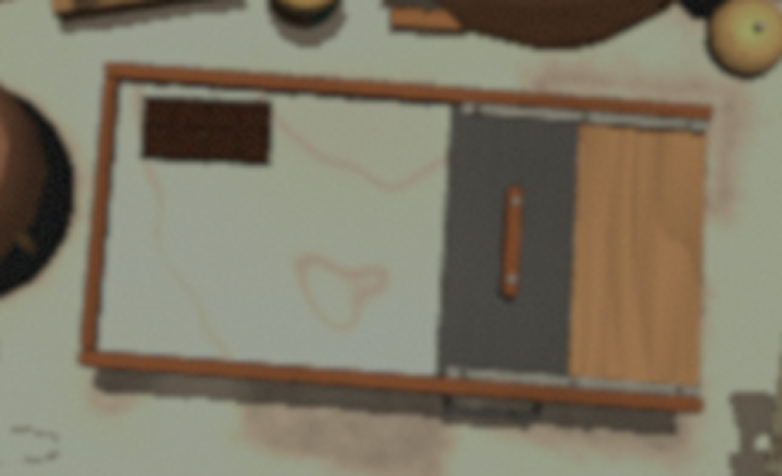

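```bash
python3 -c "
from station import hand_in
print(hand_in())"
```

```text
the job is handed in; nothing more can be done
None
```

I opened the hatch to its stop, swept all three milk-chocolate pieces through the opening one at a time, and pushed the hatch shut to its stop. I then backed the arm clear of the board and handed the job in at about 21 s of the 61 s allowed.

- **Pieces and surroundings:** Before closing, the top picture showed all three pieces in the pan: two overlapping and one standing on edge, below the level of the plate. The last pictures show a bare board, the dark bar where it was, and the tin unmoved. The cup and tongs were outside those crops, but the arm never went near them.
- **Hatch:** I felt both stops, at about 15 N on opening and 22 N on closing. In the last picture the bar sits about 4 mm further along than at the start, which fits the hatch having started slightly ajar. The travel I worked out from the arm's readings was 87 mm, against the 90 mm given. I put the gap down to the fingers flexing.
- **Fingertip height:** The reported fingertip height disagreed with the cameras: the real fingertips are about 35 mm higher than the state says. My first push therefore passed over the bar without touching it. I found the true height by touching the parking deck lightly (about 4 N) and used that for every later move.

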